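# Mesh the drive spindle in the food-processor base and hold it home

## Robot

A 6-joint arm with a two-finger parallel gripper is mounted at the origin on a cart in front of the work surface, level with it; the furniture and walls round the work are solid. World frame = base frame: x ahead of the robot, y to its left, z up, the work surface at z = 0. Lengths are in m, angles in rad, forces in N, time in s.
With the tool pointing down it reaches from about 0.375 to 0.75 m from the base axis. Payload 9 kg.
Tool frame: the origin (TCP) lies on the centre line of the jaws, within the pads' length; the fingertips stand 25 mm ahead of it and the grasp point (between the pads) lies 6 mm ahead of it; z points along the fingers, y is the line along which they close (so a half turn about z gives the same grasp; the last joint's range is limited). The gripper opens to 85 mm and grips with 20 to 120 N. Pads are 22 mm wide; open, the fingers measure 114 mm over their backs; the gripper's body (76 mm by 85 mm) begins 54 mm behind the grasp point. The pads swing forward as they close: fully open they stand 13 mm farther back than shut.
Start: joints at [1.018, 0.104, 0.097, 1.564, 0, 1.353], TCP at [0.197, 0.567, 0.256] pointing down, gripper open.
Joint ranges: [-2.99, 2.99], [-0.84, 1.86], [-1.1, 1.16], [-1.84, 2.11], [-1.51, 1.56], [-3.14, 3.14]. Speed limits (rad/s): [2.22, 2.22, 2.57, 3.14, 3.14, 3.14].

## Interface

Orientations are given as a rotation vector (axis times angle).
In Python, from cell import telemetry, vision, job_done, spotter gives the robot as it stands.
- The arm moves only by the tool play_rows, never from a script. Its argument "steps" is a list of rows, each an object with "translation": the shift along the tool's x, y, z each as a share of 0.25 m, from -1 to 1, a list of three; "turn": the turn, a rotation vector about the tool's x, y, z each as a share of 120 degrees, from -1 to 1, a list of three; "claw": the closure, from 0 (fully open) to 1 (shut). In form: [{"translation": [tx, ty, tz], "turn": [ax, ay, az], "claw": claw}, ...]. A call has 1 to 12 rows; each row shifts and turns the commanded pose from where the row before left it, along the tool's axes as they then stand; what a row does not reach is not made up. A row lasts 1/12 s, in which the tool goes at most 41.7 mm and 7.16 degrees, less where a joint would pass 70% of its speed; a pose out of reach is approached as far as the arm can. A call with a number of a shift or a turn outside -1 to 1 is refused whole. A call with a gripper value outside its range is refused whole. The fingers move at their own pace and stop on an object; "squeeze" is the grip in N (left out, the last holds). Time passes only in rows, so rows that do not move let the fingers close. It gives the time, the measured TCP pose, the force, the opening and the grip force at its end, in the units of the state.
- telemetry.observe(): the state, without advancing time (a new reading comes with each control period).
- vision.snapshot(name): name is "scene" or "top" or "wrist"; returns (picture, depth): 400x640x3 uint8, red, green, blue; 400x640 float32, m along the optical axis (not along the pixel's ray), 0 where there is no reading.
- vision.calibration(name): a dict with "intrinsics" (3x3 intrinsics, pixels), "dist" ([k1, k2, p1, p2, k3] as OpenCV has them; the pictures are not rectified), "R" (3x3) and "t" (3): a world point X has camera coordinates R X + t. Camera axes: x right, y down, z forward; pixel columns grow to the right and rows downward; lengths in m; the calibration is good to about 2 mm. A picture is of the moment at which its call begins: read the wrist's pose just before it. calibration takes no time and is no camera call; for the wrist camera it gives the pose at the moment of the call.
- job_done(): hands the job in; it is judged then, once.
Trained networks look in the newest picture that a camera, given by its name, has taken for a name from the list of things; names that differ only in an ending like _2 or _b are one class to them, and where a whole thing is asked for, a point or a joint stands for the part that bears it (a point fixed in the world has none). Each returns a list of dicts, best first, with "score" (0 to 1); they miss things now and then, are a little off and sometimes report something else, mostly with a low value. They report only what shows in the picture. A call takes as long as a camera call.
- spotter.search_frame(camera, name): "bbox" ([left, top, right, bottom] in pixels, round what is visible of it).
- spotter.regions_of(camera, name): "mask" (400x640 bool, what is visible of it) and "bbox" ([left, top, right, bottom] in pixels, round what is visible of it).
The state is a dict: "t": time; "qpos": joint angles; "qd": joint speeds; "effort": joint torques, N m; "eef_pos": TCP position; "ee_rot": TCP orientation; "force": force on the tool from outside, world axes, zero at the start; "ft_torque": the same for the moment, N m; "gripper_width": finger opening in m; "gripper_force": force on a finger pad.
Only numpy, scipy, OpenCV 4.12 (cv2) and the standard library are available. Lean on these libraries where they do the work, as an engineer would, in place of code of your own. Each camera call takes 0.05 s, during which the arm holds its last target. There are 200 camera calls.

## Task

First press the spring pedal on the front of the food-processor base with the gripper all the way down to its stop, so that the shutter over the drive socket slides open, and let the pedal come back up. Then take the spindle with the flat grip out of the stand, turn it until its four ribs mesh with the cross-shaped socket, and push it fully home, flange on the collar, against the spring ejector. Finish while still gripping the spindle and pressing it home (let go, it pops up); leave the round-knobbed attachment and the other things on the worktop as they are.

Things in the scene. Friction and masses are not known exactly. Their poses are not given: they have to be found in the camera images.
- mixer_base: Aluminium-cased food-processor motor base, fixed, 160 (x) x 150 (y) x 100 mm high, at a varying yaw. Origin on the worktop below the axis of the drive socket; housing from x = -75 to +85 mm; the pedal sticks out at its -x side, towards the robot. On top two rails, 6 mm high, run along x at y = -34 and +34 mm, the shutter between them.
- pedal (a joint): Grey pedal, hinged along the base's y at base x = -80 mm, height 88 mm; 60 mm wide, free end 60 mm from the hinge, upper face 92 mm high when up. 0 = up (level), 0.56 rad = pressed to its stop. Springs back; pressed at pedal_pad it takes about 6 N at first, 11 N at the stop. A crank inside pushes the shutter open; the shutter stays open when the pedal comes back.
- pedal_pad (a point): Point on the pedal's upper face where to press, 45 mm from the hinge, on the middle line; moves with the pedal (z axis = normal of the plate) and sinks about 24 mm to the stop.
- shutter_edge (a point): Middle of the near (-x) edge of the thin grey sliding shutter (41 x 60 x 3 mm, its top 4.5 mm above the socket's mouth). Closed it covers the socket (edge at base x = -20 mm); a full pedal stroke slides it about 45 mm in the base's +x (edge at base x about +25 mm), where friction keeps it.
- socket_mouth (a point): Centre of the steel drive socket's mouth, 100 mm high, level with the top of its round collar (48 mm outer, 37 mm inner diameter). In it a cross-shaped hole: two slots 11 mm wide, 34 mm long, along this frame's x and y, over 20 mm deep; the metal between them lies 1 mm below the mouth. z up. The socket stands at any angle and is stiff to turn.
- ejector (a joint): Spring ejector pin in the middle of the socket, its end 10 mm below the mouth at rest. 0 = up, grows as it is pushed down, about 0.012 m when the spindle is home; it pushes back with 3.5 N at first and 6.5 N at home, enough to lift the spindle if it is let go.
- spindle: Attachment with the FLAT grip, loose, 0.12 kg, upright in the stand. Origin on its axis at the underside of its 40 mm flange (6 mm thick). Grip: 40 (x) x 14 mm (y), 16 to 50 mm above the origin. Below: cross of four ribs 8 mm thick, 30 mm across, along x and y, 16 mm long, then a pilot to 22 mm. Fits at any quarter turn; unmeshed it stands 15 mm high; home, its origin meets socket_mouth.
- stand: Wooden storage block, fixed, 75 (x) x 190 (y) x 45 mm high, origin at the centre of its underside, with two round holes of 35 mm diameter, 30 mm deep, at y = -55 and +55 mm. The flanges of the two attachments rest on its top. Which stands in which hole varies.
- disc_shaft: The other attachment, with a ROUND mushroom knob (34 mm diameter, 46 mm above its origin) and a round stem; origin at the underside of its flange. Leave it in the stand.
- tin_1: Food tin lying flat, 86 mm diameter, 40 mm high, bystander; origin at the centre of its underside.
- jar_1: Glass jar with dark lid, 65 mm diameter, 86 mm high, bystander; origin at the centre of its underside.
- spice_jar_3: Spice jar with dark cap, 40 mm diameter, 105 mm high, bystander; origin at the centre of its underside.
- mug_1: Off-white mug, 82 x 116 x 98 mm, bystander; origin at the centre of its underside.

How it is judged:
On the way, in this order (a step that is already met when the one before it is completed fails the run):
1. the pedal is pressed down to its stop by the gripper, the shutter is open, and the spindle is still in the stand (value of joint pedal above 0.5 rad and contact force between the fingers and pedal above 0.5 N and x of shutter_edge in the frame of mixer_base above 0.0205 m and z of spindle in the frame of stand below 0.055 m), for 0.1 s.
2. the spindle is out of the stand in the gripper, and the pedal is up again (z of spindle in the frame of stand above 0.07 m and value of joint pedal below 0.08 rad and contact force between the fingers and spindle above 0.5 N), for 0.1 s.
At the end, for the whole second after the job is handed in: The spindle is meshed and home: flange within 3 mm of the collar, axis within 4 mm of the socket's, upright within 0.1 rad, at rest, ejector pin in by more than 8.5 mm, fingers on the spindle with over 1 N; the pedal is up, the other attachment within 20 mm of its place (z of spindle in the frame of socket_mouth below 0.003 m and horizontal distance between spindle and socket_mouth below 0.004 m and angle between spindle's own z axis and vertical below 0.1 rad and value of joint ejector above 0.0085 m and contact force between the fingers and spindle above 1 N and linear speed of spindle below 0.02 m/s and value of joint pedal below 0.08 rad and distance of disc_shaft from where it was at the start of the episode below 0.02 m); the arm keeps its last pose, push and grip.
It fails at once if the round-knobbed attachment is moved by more than 20 mm (distance of disc_shaft from where it was at the start of the episode above 0.02 m).
It fails at once if a bystander (tin, jar, spice jar, mug) is moved by more than 30 mm (distance of any of tin_1, jar_1, spice_jar_3, mug_1 from where it was at the start of the episode above 0.03 m).
It also fails if it takes over 61 s, if anything falls off the work surface, if the arm or the gripper's body presses on something with over 40 N, if the wrist force passes 120 N, or if a joint passes its speed limit or range.

## Working session

There is one attempt and no reset: what is moved stays moved. The work goes in short steps, Python scripts to look and compute and a tool call to move; the robot and the scene stay as the last step left them, time stands still between calls to the robot, and variables do not carry over. Pictures are saved under pics/ and viewed, at most 10 in all, crops included, and the job is handed in when it is done.

Besides the shell and the picture viewer there is one more tool, called after "Emit:" by a JSON object that holds its "fn" and its "kwargs". play_rows: Moves the arm, as the interface text tells. Its arguments: {"type":"object","properties":{"steps":{"type":"array"},"squeeze":{"type":"number"}},"required":["steps"]}

```bash
mkdir -p pics; ls; cat > h.py <<'E'
import numpy as np, cv2
from cell import telemetry, vision, job_done, spotter
from scipy.spatial.transform import Rotation as Ro
def cloud(name):
    c=vision.calibration(name); im,d=vision.snapshot(name)
    K=np.array(c['intrinsics'],float); v,u=np.mgrid[:400,:640]
    p=cv2.undistortPoints(np.stack([u,v],-1).reshape(-1,1,2).astype(float),K,np.array(c['dist'],float)).reshape(400,640,2)
    X=np.dstack([p,np.ones((400,640))])*d[...,None]
    W=(X-np.array(c['t']).ravel())@np.array(c['R'])
    W[d<=0]=np.nan
    return im,d,W
def save(n,im): cv2.imwrite('pics/'+n+'.png',im[...,::-1])
E
python3 - <<'E'
from h import *
s=telemetry.observe(); print(s)
out=[]
for n in ['top','scene']:
    im,d,W=cloud(n); np.savez('c_'+n,im=im,W=W); out.append(im)
    c=vision.calibration(n); print(n,-np.array(c['R']).T@np.array(c['t']).ravel())
    for o in ['spindle','disc_shaft','stand','mixer_base','pedal','shutter_edge','tin_1','jar_1','spice_jar_3','mug_1']:
        for r in spotter.regions_of(n,o)[:1]:
            m=r['mask']; P=W[m]; P=P[~np.isnan(P[:,0])]
            print(o,round(r['score'],2),np.round(r['bbox']),np.round(np.median(P,0),3) if len(P) else '',np.round(np.percentile(P,98,axis=0),3) if len(P) else '')
save('both',cv2.resize(np.vstack(out),(480,600)));save('top',out[0])
E
```

```text
pics
{'t': 0.0, 'qpos': array([1.01828169e+00, 1.04710104e-01, 9.64172639e-02, 1.56388035e+00,
       1.23375566e-05, 1.35312063e+00]), 'qd': array([ 3.19321116e-04,  1.05327754e-05, -3.67674382e-04, -1.19457144e-03,
        5.26975402e-04, -6.32016332e-04]), 'effort': array([ 1.96870278e-03, -5.56928158e+01,  5.03652012e+01,  1.70289731e-02,
       -2.32433995e-04, -6.78299486e-06]), 'eef_pos': array([0.19697703, 0.566416  , 0.25548735]), 'ee_rot': array([-5.23421964e-01, -3.09714522e+00,  1.99675852e-03]), 'force': array([-0.45531964,  0.12151442,  0.42361284]), 'ft_torque': array([-0.00276666, -0.04682132,  0.03943796]), 'gripper_force': 0.0, 'gripper_width': 0.08562405531227946}
top [ 0.3298732  -0.14685954  1.19517416]
spindle 0.24 [234. 169. 261. 184.] [0.597 0.075 0.105] [0.62  0.105 0.109]
disc_shaft 0.23 [319. 108. 334. 129.] [ 0.766 -0.148  0.099] [ 0.797 -0.13   0.11 ]
stand 0.86 [335. 180. 403. 216.] [ 0.536 -0.266  0.045] [ 0.582 -0.176  0.051]
mixer_base 0.56 [216. 140. 283. 226.] [0.584 0.074 0.1  ] [0.68  0.147 0.107]
pedal 0.79 [224. 202. 253. 230.] [0.492 0.093 0.09
[... 564 characters left out ...]
 [343. 228. 355. 254.] [ 0.537 -0.332  0.065] [ 0.558 -0.31   0.091]
stand 0.66 [293. 221. 371. 275.] [ 0.512 -0.288  0.042] [ 0.579 -0.183  0.047]
mixer_base 0.96 [216. 152. 299. 209.] [0.568 0.029 0.091] [0.671 0.148 0.105]
pedal 0.65 [214. 172. 241. 185.] [0.486 0.09  0.092] [0.518 0.123 0.094]
shutter_edge 0.65 [250. 156. 266. 171.] [0.593 0.073 0.104] [0.616 0.103 0.107]
tin_1 0.73 [228. 223. 259. 255.] [ 0.387 -0.11   0.035] [ 0.433 -0.058  0.039]
jar_1 0.92 [376. 195. 401. 233.] [ 0.706 -0.328  0.055] [ 0.758 -0.265  0.086]
spice_jar_3 0.87 [344. 163. 359. 200.] [ 0.761 -0.159  0.063] [ 0.793 -0.136  0.105]
mug_1 0.94 [380. 244. 431. 293.] [ 0.534 -0.475  0.066] [ 0.583 -0.431  0.099]
```

View pics/both.png

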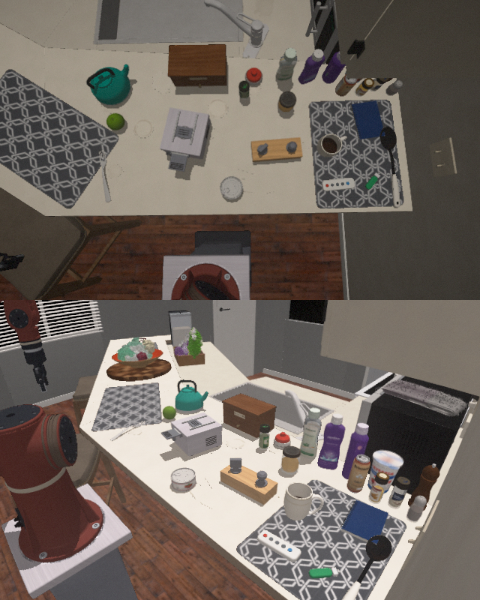

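The image shows the base at about (185,135) with its pedal toward the robot. The stand is at (276,150), with the flat grip on its left (+y) side and the round knob on the right. Next I fit the geometry from the clouds.

```bash
python3 - <<'E'
from h import *
def rect(P,l):
    r=cv2.minAreaRect((P[:,:2]*1000).astype(np.float32)); print(l,len(P),np.round(r[0],1),np.round(r[1],1),round(r[2],1),'z',np.round(np.percentile(P[:,2],[5,50,95]),4))
for n in ['top','scene']:
    W=np.load('c_%s.npz'%n)['W']; P=W[~np.isnan(W[...,0])]
    def box(x0,x1,y0,y1,z0,z1): 
        return P[(P[:,0]>x0)&(P[:,0]<x1)&(P[:,1]>y0)&(P[:,1]<y1)&(P[:,2]>z0)&(P[:,2]<z1)]
    print(n)
    rect(box(.44,.72,-.03,.2,.085,.115),'base+pedal')
    rect(box(.535,.72,-.03,.2,.095,.115),'base')
    rect(box(.42,.51,.02,.16,.085,.1),'pedal')
    rect(box(.45,.62,-.4,-.14,.04,.049),'stand')
    rect(box(.45,.62,-.27,-.14,.075,.11),'spindle grip')
    rect(box(.45,.62,-.4,-.28,.075,.11),'disc knob')
    rect(box(.3,.45,-.2,0,.03,.05),'tin')
im=np.load('c_top.npz')['im']
save('topcrop',cv2.resize(im[125:240,205:410],None,fx=3.8,fy=3.8,interpolation=cv2.INTER_CUBIC))
E
```

```text
top
base+pedal 3686 [571.4  79. ] [152.  226.3] 78.9 z [0.0916 0.1005 0.1061]
base 2844 [603.3  72.7] [152.  161.3] 78.9 z [0.0974 0.1012 0.1065]
pedal 413 [488.3  92.7] [65.9 57.5] 78.3 z [0.0888 0.0927 0.0961]
stand 1318 [ 542.9 -268.4] [ 75.7 190.6] 3.9 z [0.0419 0.0453 0.0483]
spindle grip 82 [ 538.5 -212.9] [14.1 39. ] 42.3 z [0.084  0.094  0.0997]
disc knob 112 [ 546. -323.] [31.2 30.3] 44.7 z [0.0823 0.0883 0.0939]
tin 748 [397.9 -98.2] [84.1 83.7] 89.7 z [0.0336 0.0372 0.0411]
scene
base+pedal 1714 [568.   79.3] [157.  226.9] 79.0 z [0.0887 0.0992 0.1048]
base 1117 [600.2  73.4] [156.2 161.6] 78.9 z [0.0974 0.0998 0.1053]
pedal 222 [480.6  74.7] [108.5  58.4] 89.8 z [0.0878 0.0917 0.0938]
stand 1114 [ 540.5 -270.7] [ 79.7 192.6] 4.1 z [0.0421 0.0445 0.0465]
spindle grip 131 [ 533.7 -217.9] [14.9 36.3] 41.4 z [0.0759 0.0885 0.0953]
disc knob 124 [ 541.  -328.1] [25.7 29.3] 40.2 z [0.0767 0.0862 0.091 ]
tin 616 [394.4 -97.6] [86.8 86.2] 83.2 z [0.0328 0.036  0.0389]
```

View pics/topcrop.png

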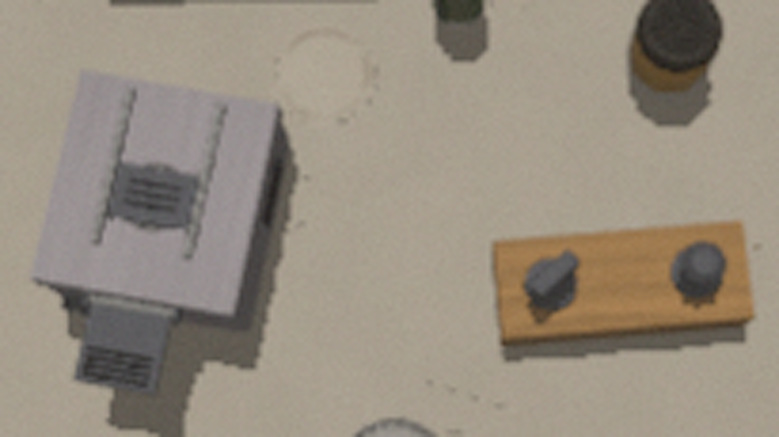

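```bash
cat >> h.py <<'E'
def plan(pos,yaw=None):
    """yaw: heading (deg) of tool y. Prints turn rows first, then shift rows in the turned axes; tool kept vertical."""
    s=telemetry.observe(); R=Ro.from_rotvec(s['ee_rot']).as_matrix()
    cur=np.degrees(np.arctan2(R[1,1],R[0,1])); yaw=cur if yaw is None else yaw
    y=np.radians(yaw); ty=np.array([np.cos(y),np.sin(y),0]); tz=np.array([0,0,-1.]); T=np.column_stack([np.cross(ty,tz),ty,tz])
    rv=Ro.from_matrix(R.T@T).as_rotvec(); sh=T.T@(np.array(pos)-s['eef_pos'])
    n=max(1,int(np.ceil(np.degrees(np.abs(rv).max())/7))); m=max(1,int(np.ceil(np.abs(sh).max()/.0405)))
    print('t',s['t'],'pos',np.round(s['eef_pos'],4),'yaw',round(cur,2),'tilt',round(np.degrees(np.arccos(-R[2,2])),2))
    print('turn %d x'%n,np.round(np.degrees(rv)/120/n,4),' shift %d x'%m,np.round(sh/.25/m,4))
E
python3 - <<'E'
from h import *
plan([.470,.099,.16],78.9)
E
```

```text
t 1.1 pos [0.1972 0.5667 0.2563] yaw 70.82 tilt 0.01
turn 2 x [ 0.      0.     -0.0337]  shift 11 x [-0.1301 -0.1478  0.035 ]
```

Emit:
{"fn": "play_rows", "kwargs": {"steps": [{"translation":[0,0,0],"turn":[0,0,-0.0337],"claw":1},{"translation":[0,0,0],"turn":[0,0,-0.0337],"claw":1},{"translation":[-0.13,-0.148,0.035],"turn":[0,0,0],"claw":1},{"translation":[-0.13,-0.148,0.035],"turn":[0,0,0],"claw":1},{"translation":[-0.13,-0.148,0.035],"turn":[0,0,0],"claw":1},{"translation":[-0.13,-0.148,0.035],"turn":[0,0,0],"claw":1},{"translation":[-0.13,-0.148,0.035],"turn":[0,0,0],"claw":1},{"translation":[-0.13,-0.148,0.035],"turn":[0,0,0],"claw":1},{"translation":[-0.13,-0.148,0.035],"turn":[0,0,0],"claw":1},{"translation":[-0.13,-0.148,0.035],"turn":[0,0,0],"claw":1},{"translation":[-0.13,-0.148,0.035],"turn":[0,0,0],"claw":1},{"translation":[-0.13,-0.148,0.035],"turn":[0,0,0],"claw":1}], "squeeze": 30}}

```text
t: 2.1
eef_pos: [0.4042, 0.2103, 0.1834]
ee_rot: [0.303, 3.126, 0.001]
force: [1.1, 0.5, 0.3]
gripper_width: 0.0
gripper_force: 0.0
```

```bash
python3 - <<'E'
from h import *
plan([.470,.099,.122],78.9)
im,d,W=cloud('wrist'); np.savez('c_w1',im=im,W=W); save('w1',im)
P=W[~np.isnan(W[...,0])]
Q=P[(P[:,2]>.088)&(P[:,2]<.12)&(P[:,0]>.42)]
print(len(Q),cv2.minAreaRect((Q[:,:2]*1000).astype(np.float32)))
E
```

```text
t 2.1 pos [0.4042 0.2103 0.1834] yaw 78.92 tilt 0.06
turn 1 x [0.0003 0.0005 0.0001]  shift 3 x [-0.1147 -0.1288  0.0818]
1785 ((485.633056640625, 72.93449401855469), (105.54640197753906, 67.23806762695312), 79.29338836669922)
```

View pics/w1.png

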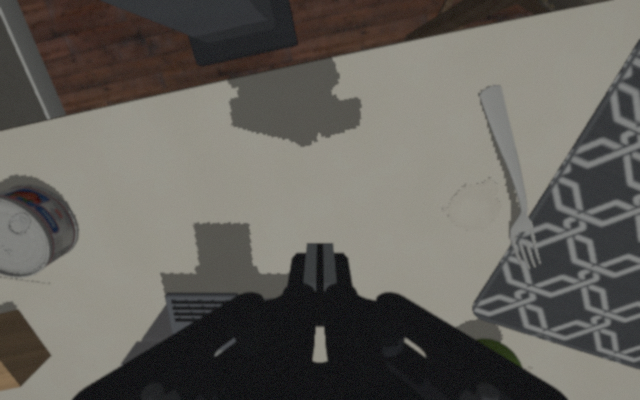

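The wrist picture looks back toward the robot. The pedal shows at about (200,310), partly hidden by the gripper, and the tin is at (25,230). I keep moving to above the pedal.

Emit:
{"fn": "play_rows", "kwargs": {"steps": [{"translation":[-0.115,-0.129,0.08],"turn":[0,0,0],"claw":1},{"translation":[-0.115,-0.129,0.08],"turn":[0,0,0],"claw":1},{"translation":[-0.115,-0.129,0.08],"turn":[0,0,0],"claw":1},{"translation":[0,0,0],"turn":[0,0,0],"claw":1},{"translation":[0,0,0],"turn":[0,0,0],"claw":1}]}}

```text
t: 2.57
eef_pos: [0.4612, 0.1131, 0.1299]
ee_rot: [-0.309, -3.124, 0.0]
force: [-0.4, 0.3, -0.1]
gripper_width: 0.0
gripper_force: 0.0
```

```bash
python3 - <<'E'
from h import *
plan([.470,.099,.095],78.9)
E
```

```text
t 2.5667 pos [0.4612 0.1131 0.1299] yaw 78.7 tilt 0.12
turn 1 x [-0.0001 -0.001  -0.0016]  shift 1 x [-0.0455 -0.0484  0.1395]
```

Emit:
{"fn": "play_rows", "kwargs": {"steps": [{"translation":[-0.045,-0.048,0.02],"turn":[0,0,0],"claw":1},{"translation":[0,0,0],"turn":[0,0,0],"claw":1},{"translation":[0,0,0],"turn":[0,0,0],"claw":1},{"translation":[0,0,0],"turn":[0,0,0],"claw":1}]}}

```text
t: 2.9
eef_pos: [0.4698, 0.1016, 0.1265]
ee_rot: [0.302, 3.127, 0.001]
force: [0.6, -0.3, -0.6]
gripper_width: 0.0001
gripper_force: 0.0
```

```bash
python3 - <<'E'
from h import *
plan([.470,.099,.095],78.9)
E
```

```text
t 2.9 pos [0.4698 0.1016 0.1265] yaw 78.96 tilt 0.03
turn 1 x [0.0002 0.0002 0.0005]  shift 1 x [-0.0029 -0.0102  0.1262]
```

Emit:
{"fn": "play_rows", "kwargs": {"steps": [{"translation":[0,-0.01,0.02],"turn":[0,0,0],"claw":1},{"translation":[0,0,0.02],"turn":[0,0,0],"claw":1},{"translation":[0,0,0.02],"turn":[0,0,0],"claw":1},{"translation":[0,0,0.02],"turn":[0,0,0],"claw":1},{"translation":[0,0,0.02],"turn":[0,0,0],"claw":1},{"translation":[0,0,0.016],"turn":[0,0,0],"claw":1},{"translation":[0,0,0.012],"turn":[0,0,0],"claw":1},{"translation":[0,0,0],"turn":[0,0,0],"claw":1}]}}

```text
t: 3.57
eef_pos: [0.471, 0.0983, 0.0951]
ee_rot: [0.303, 3.123, 0.0]
force: [0.3, -0.2, 9.5]
gripper_width: -0.0003
gripper_force: 3.8
```

Emit:
{"fn": "play_rows", "kwargs": {"steps": [{"translation":[0,0,0.006],"turn":[0,0,0],"claw":1},{"translation":[0,0,0.006],"turn":[0,0,0],"claw":1},{"translation":[0,0,0],"turn":[0,0,0],"claw":1}]}}

```text
t: 3.82
eef_pos: [0.4714, 0.0983, 0.0929]
ee_rot: [0.303, 3.122, 0.0]
force: [0.9, -0.6, 12.6]
gripper_width: -0.0002
gripper_force: 5.3
```

Emit:
{"fn": "play_rows", "kwargs": {"steps": [{"translation":[0,0,0.006],"turn":[0,0,0],"claw":1},{"translation":[0,0,0.006],"turn":[0,0,0],"claw":1},{"translation":[0,0,0],"turn":[0,0,0],"claw":1}]}}

```text
t: 4.07
eef_pos: [0.4718, 0.0983, 0.0922]
ee_rot: [0.302, 3.121, -0.0]
force: [-8.6, -0.1, 33.7]
gripper_width: -0.0001
gripper_force: 16.6
```

```bash
python3 - <<'E'
from h import *
plan([.470,.099,.095],78.9)
im,d,W=cloud('scene'); 
for r in spotter.regions_of('scene','shutter_edge')[:2]:
    P=W[r['mask']];P=P[~np.isnan(P[:,0])];a=np.radians(-11.1);B=(P-[.597,.074,0])@np.array([[np.cos(a),-np.sin(a),0],[np.sin(a),np.cos(a),0],[0,0,1]]);print(r['score'],np.round(np.percentile(B,[3,50,97],axis=0),3))
E
```

```text
t 4.0667 pos [0.4718 0.0983 0.0922] yaw 78.93 tilt 0.35
turn 1 x [0.0003 0.0029 0.0003]  shift 1 x [ 0.0075  0.0013 -0.0111]
0.54 [[ 0.023 -0.027  0.102]
 [ 0.042  0.001  0.104]
 [ 0.062  0.029  0.106]]
```

Emit:
{"fn": "play_rows", "kwargs": {"steps": [{"translation":[0,0,0],"turn":[0,0,0],"claw":1},{"translation":[0,0,0],"turn":[0,0,0],"claw":1},{"translation":[0,0,-0.03],"turn":[0,0,0],"claw":1},{"translation":[0,0,-0.06],"turn":[0,0,0],"claw":1},{"translation":[0,0,-0.1],"turn":[0,0,0],"claw":1},{"translation":[0,0,-0.15],"turn":[0,0,0],"claw":0},{"translation":[0,0,-0.15],"turn":[0,0,0],"claw":0},{"translation":[0,0,-0.15],"turn":[0,0,0],"claw":0},{"translation":[0,0,0],"turn":[0,0,0],"claw":0},{"translation":[0,0,0],"turn":[0,0,0],"claw":0}]}}

```text
t: 5.0
eef_pos: [0.4706, 0.0984, 0.2499]
ee_rot: [0.303, 3.123, 0.0]
force: [0.1, 0.0, -1.2]
gripper_width: 0.0604
gripper_force: 0.0
```

```bash
python3 - <<'E'
from h import *
plan([.597,.074,.25],78.9)
s=telemetry.observe(); c=vision.calibration('wrist'); R=Ro.from_rotvec(s['ee_rot']).as_matrix()
cp=-np.array(c['R']).T@np.array(c['t']).ravel()
print('cam in tool',np.round(R.T@(cp-s['eef_pos']),4),'\n',np.round(R.T@np.array(c['R']).T,3),c['intrinsics'])
np.savez('handeye',R=R.T@np.array(c['R']).T,p=R.T@(cp-s['eef_pos']))
im,d,W=cloud('scene')
for r in spotter.regions_of('scene','pedal')[:1]:
    P=W[r['mask']];print(np.nanpercentile(P,[5,50,95],axis=0))
E
```

```text
t 5.0 pos [0.4706 0.0984 0.2499] yaw 78.92 tilt 0.23
turn 1 x [0.0003 0.0019 0.0002]  shift 4 x [-1.288e-01  4.000e-04 -1.000e-04]
cam in tool [ 0.0849  0.0004 -0.1177] 
 [[ 0.    -0.945 -0.327]
 [ 1.    -0.     0.001]
 [-0.001 -0.327  0.945]] [[309.97727499   0.         319.49348646]
 [  0.         309.97727499 194.45286828]
 [  0.           0.           1.        ]]
[[0.45787277 0.06723455 0.08825222]
 [0.48586854 0.08987837 0.09146378]
 [0.515705   0.11972142 0.09340327]]
```

Emit:
{"fn": "play_rows", "kwargs": {"steps": [{"translation":[-0.129,0,0],"turn":[0,0,0],"claw":0},{"translation":[-0.129,0,0],"turn":[0,0,0],"claw":0},{"translation":[-0.129,0,0],"turn":[0,0,0],"claw":0},{"translation":[-0.129,0,0],"turn":[0,0,0],"claw":0},{"translation":[0,0,0],"turn":[0,0,0],"claw":0},{"translation":[0,0,0],"turn":[0,0,0],"claw":0},{"translation":[0,0,0],"turn":[0,0,0],"claw":0}]}}

```text
t: 5.68
eef_pos: [0.5952, 0.0736, 0.2463]
ee_rot: [-0.303, -3.124, -0.0]
force: [0.0, 1.2, -0.5]
gripper_width: 0.0854
gripper_force: 0.0
```

```bash
python3 - <<'E'
from h import *
plan([.597,.074,.25],78.9)
im,d,W=cloud('wrist'); np.savez('c_sock',im=im,W=W)
save('sock',cv2.resize(im[100:280,200:440],None,fx=3.3,fy=3.3,interpolation=cv2.INTER_CUBIC))
P=W[~np.isnan(W[...,0])]
Q=P[(P[:,2]>.09)&(P[:,2]<.12)]; print(len(Q),np.median(Q[:,2]))
E
```

```text
t 5.6833 pos [0.5952 0.0736 0.2463] yaw 78.91 tilt 0.17
turn 1 x [-0.0001 -0.0014  0.0001]  shift 1 x [-0.0069  0.0032 -0.0149]
37775 0.09993990781949973
```

View pics/sock.png

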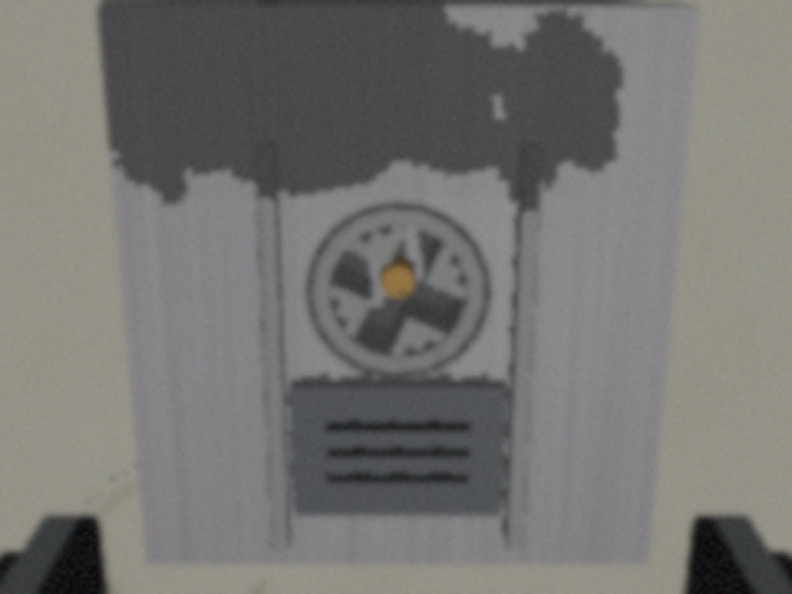

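The shutter is open. The collar centre is near (398,291) in the crop, with an orange ejector in the middle and the cross rotated roughly 22°. I rectify to the mouth plane and fit it.

```bash
cat >> h.py <<'E'
def onplane(name,z,im_shape=(400,640)):
    c=vision.calibration(name); K=np.array(c['intrinsics'],float); v,u=np.mgrid[:400,:640]
    p=cv2.undistortPoints(np.stack([u,v],-1).reshape(-1,1,2).astype(float),K,np.array(c['dist'],float)).reshape(400,640,2)
    D=np.dstack([p,np.ones((400,640))])@np.array(c['R']); C=-np.array(c['R']).T@np.array(c['t']).ravel()
    return C+D*((z-C[2])/D[...,2])[...,None]
E
python3 - <<'E'
from h import *
from scipy.optimize import minimize
f=np.load('c_sock.npz'); im,W=f['im'],f['W']
G=onplane('wrist',.1)
# rectified
c=np.array([.597,.074]); N=320; s=.00025
t=cv2.cvtColor(im,cv2.COLOR_RGB2GRAY).astype(np.float32)
from scipy.interpolate import griddata
sel=(np.abs(G[...,:2]-c)<.045).all(-1)
gx,gy=np.meshgrid(np.arange(N),np.arange(N)); X=c[0]+(N/2-gy)*s; Y=c[1]+(N/2-gx)*s
g=griddata(G[sel][:,:2],t[sel],(X,Y)); z=griddata(G[sel][:,:2],np.nan_to_num(W[sel][:,2]),(X,Y))
g8=cv2.resize(g,None,fx=1,fy=1).astype(np.uint8)
h=cv2.HoughCircles(cv2.GaussianBlur(g8,(5,5),1),cv2.HOUGH_GRADIENT,1,20,param1=60,param2=15,minRadius=88,maxRadius=104)
cc=[(c[0]+(N/2-a[1])*s,c[1]+(N/2-a[0])*s,a[2]*s) for a in h[0][:4]]; print('collar',np.round(cc,4))
low=(z<.095); 
x0=np.array(cc[0][:2])
def mask(p):
    a=p[2]; dx=X-p[0]; dy=Y-p[1]; u=dx*np.cos(a)+dy*np.sin(a); v=-dx*np.sin(a)+dy*np.cos(a)
    return ((abs(u)<.0055)&(abs(v)<.017))|((abs(v)<.0055)&(abs(u)<.017)), np.hypot(dx,dy)
best=None
for a in np.radians(np.arange(0,90,1.)):
  for dx in np.arange(-3,3.1,.5):
    for dy in np.arange(-3,3.1,.5):
      p=(x0[0]+dx/1e3,x0[1]+dy/1e3,a); m,r=mask(p); w=(r<.0185)&(r>.0065)
      sc=(m==low)[w].mean()
      if best is None or sc>best[0]: best=(sc,p)
print(best,np.degrees(best[1][2]))
m,r=mask(best[1]); v=cv2.cvtColor(g8,cv2.COLOR_GRAY2BGR); 
for mm,col in ((m,(0,0,255)),(low,(0,255,0))):
    cs,_=cv2.findContours(mm.astype(np.uint8),0,2); cv2.drawContours(v,cs,-1,col,1)
cv2.circle(v,(int(h[0][0][0]),int(h[0][0][1])),int(h[0][0][2]),(255,0,0),1)
cv2.imwrite('pics/rect.png',cv2.resize(np.hstack([v,cv2.cvtColor(g8,cv2.COLOR_GRAY2BGR)]),(780,390)))
E
```

```text
collar [[0.5966 0.0749 0.0256]]
(np.float64(0.9209792993630573), (np.float64(0.5951249999967404), np.float64(0.07487500002700835), np.float64(0.9424777960769379))) 54.0
```

View pics/rect.png

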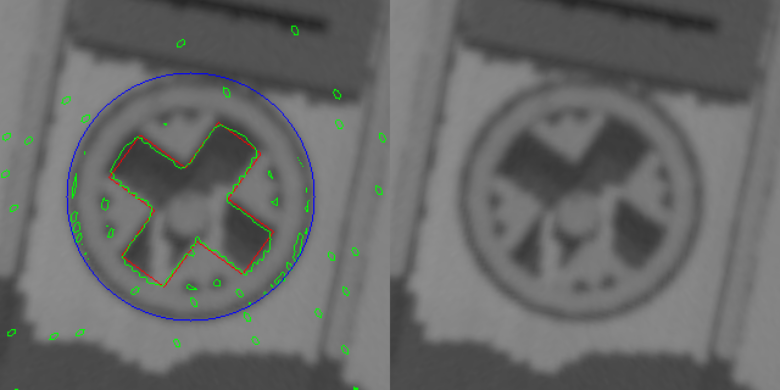

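Emit:
{"fn": "play_rows", "kwargs": {"steps": [{"translation":[0,0,0],"turn":[0,0,0.052],"claw":0},{"translation":[0,0,0],"turn":[0,0,0.052],"claw":0},{"translation":[0,0,0],"turn":[0,0,0.052],"claw":0},{"translation":[0,0,-0.012],"turn":[0,0,0.052],"claw":0},{"translation":[0,0,0],"turn":[0,0,0],"claw":0},{"translation":[0,0,0],"turn":[0,0,0],"claw":0},{"translation":[0,0,0],"turn":[0,0,0],"claw":0}]}}

```text
t: 6.32
eef_pos: [0.5957, 0.0735, 0.2513]
ee_rot: [0.966, 2.989, 0.0]
force: [0.5, 0.9, -1.2]
gripper_width: 0.0858
gripper_force: 0.0
```

```bash
cat > sock.py <<'E'
from h import *
from scipy.interpolate import griddata
def fit():
    im,d,W=cloud('wrist'); G=onplane('wrist',.099); c=np.array([.596,.075]); N=200; s=.00025
    sel=(np.abs(G[...,:2]-c)<.03).all(-1)
    gx,gy=np.meshgrid(np.arange(N),np.arange(N)); X=c[0]+(N/2-gy)*s; Y=c[1]+(N/2-gx)*s
    low=griddata(G[sel][:,:2],np.nan_to_num(W[sel][:,2]),(X,Y))<.095
    best=None
    def sc(p):
        a=p[2]; dx=X-p[0]; dy=Y-p[1]; u=dx*np.cos(a)+dy*np.sin(a); v=-dx*np.sin(a)+dy*np.cos(a); r=np.hypot(dx,dy)
        m=((abs(u)<.0055)&(abs(v)<.017))|((abs(v)<.0055)&(abs(u)<.017)); w=(r<.0185)&(r>.0065); return (m==low)[w].mean()
    c0=(c[0],c[1],np.radians(54))
    for st,k in ((1.,4),(.25,4)):
        c0=max(((c0[0]+i*st/1e3,c0[1]+j*st/1e3,c0[2]+np.radians(q*st*1.5)) for i in range(-k,k+1) for j in range(-k,k+1) for q in range(-k,k+1)),key=sc)
    print('score',round(sc(c0),3),np.round(c0[:2],5),'ang',np.degrees(c0[2]))
E
python3 - <<'E'
from sock import *
plan([.538,-.214,.235],42.3); fit()
E
```

```text
t 6.3167 pos [0.5957 0.0735 0.2513] yaw 54.16 tilt 0.04
turn 2 x [0.0001 0.0001 0.0494]  shift 6 x [-0.1159 -0.1575  0.0109]
score 0.92 [0.595   0.07525] ang 55.125
```

Emit:
{"fn": "play_rows", "kwargs": {"steps": [{"translation":[0,0,0],"turn":[0,0,0.049],"claw":0},{"translation":[0,0,0],"turn":[0,0,0.049],"claw":0},{"translation":[-0.116,-0.1575,0],"turn":[0,0,0],"claw":0},{"translation":[-0.116,-0.1575,0],"turn":[0,0,0],"claw":0},{"translation":[-0.116,-0.1575,0],"turn":[0,0,0],"claw":0},{"translation":[-0.116,-0.1575,0],"turn":[0,0,0],"claw":0},{"translation":[-0.116,-0.1575,0],"turn":[0,0,0],"claw":0},{"translation":[-0.116,-0.1575,0],"turn":[0,0,0],"claw":0},{"translation":[0,0,0],"turn":[0,0,0],"claw":0},{"translation":[0,0,0],"turn":[0,0,0],"claw":0},{"translation":[0,0,0],"turn":[0,0,0],"claw":0}]}}

```text
t: 7.28
eef_pos: [0.5464, -0.1715, 0.2509]
ee_rot: [-1.272, -2.872, -0.001]
force: [-0.0, 1.0, 0.0]
gripper_width: 0.0854
gripper_force: 0.0
```

```bash
python3 - <<'E'
from h import *
plan([.538,-.214,.25],42.3)
im,d,W=cloud('wrist'); np.savez('c_sp',im=im,W=W)
def rect(P,l):
    r=cv2.minAreaRect((P[:,:2]*1000).astype(np.float32)); print(l,len(P),np.round(r[0],1),np.round(r[1],1),round(r[2],1),'z',np.round(np.percentile(P[:,2],[5,50,95]),4))
    q=P[:,:2]-P[:,:2].mean(0); w,v=np.linalg.eigh(q.T@q); print('  pca long axis',np.degrees(np.arctan2(v[1,1],v[0,1])),P[:,:2].mean(0))
P=W[~np.isnan(W[...,0])]; P=P[np.hypot(P[:,0]-.538,P[:,1]+.214)<.035]
print(np.histogram(P[:,2],bins=np.arange(.04,.106,.005)))
rect(P[(P[:,2]>.09)],'grip top')
rect(P[(P[:,2]>.0485)&(P[:,2]<.055)],'flange')
P=W[~np.isnan(W[...,0])]; rect(P[(P[:,2]>.041)&(P[:,2]<.0478)&(abs(P[:,0]-.54)<.1)],'stand')
save('sp',im)
E
```

```text
t 7.2833 pos [ 0.5464 -0.1715  0.2509] yaw 42.22 tilt 0.03
turn 1 x [ 0.0002 -0.0002 -0.0007]  shift 1 x [-0.103  -0.1391  0.0034]
(array([903, 968, 403,   7,  33,  28,  43,  32,  41,  39, 400, 173,   0]), array([0.04 , 0.045, 0.05 , 0.055, 0.06 , 0.065, 0.07 , 0.075, 0.08 ,
       0.085, 0.09 , 0.095, 0.1  , 0.105]))
grip top 3146 [ 529.7 -211.7] [31.7 52.6] 74.1 z [0.0941 0.272  0.2987]
  pca long axis 157.49240134594805 [ 0.51592572 -0.20688811]
flange 459 [ 535.9 -213. ] [39.  35.7] 30.9 z [0.0497 0.0509 0.0522]
  pca long axis -153.47432657085253 [ 0.53688382 -0.20959025]
stand 7681 [ 539.  -229.1] [475.1 130.5] 81.0 z [0.0436 0.0449 0.0462]
  pca long axis 87.41521393124388 [ 0.53953203 -0.24425515]
```

View pics/sp.png

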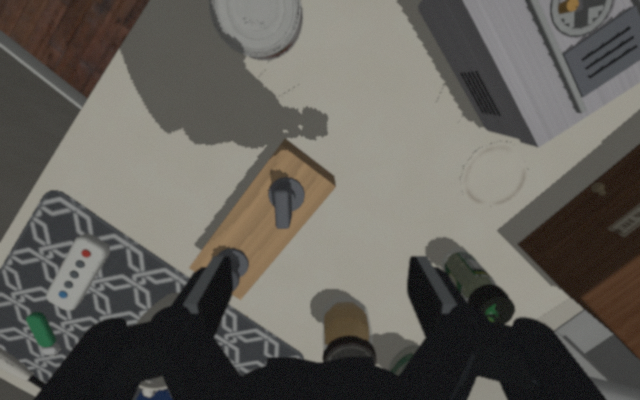

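The flat grip is at about (283,203) and the knob at (235,262). I centre over the grip and measure again.

Emit:
{"fn": "play_rows", "kwargs": {"steps": [{"translation":[-0.05,-0.07,0],"turn":[0,0,0],"claw":0},{"translation":[-0.05,-0.07,0],"turn":[0,0,0],"claw":0},{"translation":[0,0,0],"turn":[0,0,0],"claw":0},{"translation":[0,0,0],"turn":[0,0,0],"claw":0},{"translation":[0,0,0],"turn":[0,0,0],"claw":0}]}}

```text
t: 7.75
eef_pos: [0.5378, -0.2124, 0.2509]
ee_rot: [-1.271, -2.873, -0.001]
force: [1.0, 0.8, -0.1]
gripper_width: 0.0855
gripper_force: 0.0
```

```bash
python3 - <<'E'
from h import *
im,d,W=cloud('wrist'); np.savez('c_sp2',im=im,W=W)
def rect(P,l):
    r=cv2.minAreaRect((P[:,:2]*1000).astype(np.float32)); print(l,len(P),np.round(r[0],1),np.round(r[1],1),round(r[2],1),'z',np.round(np.percentile(P[:,2],[5,50,95]),4))
P=W[~np.isnan(W[...,0])]; P=P[np.hypot(P[:,0]-.537,P[:,1]+.214)<.035]
g=P[(P[:,2]>.0915)&(P[:,2]<.1)]; rect(g,'grip top')
q=g[:,:2]-g[:,:2].mean(0); w,v=np.linalg.eigh(q.T@q); print('pca long',np.degrees(np.arctan2(v[1,1],v[0,1])),g.mean(0))
rect(P[(P[:,2]>.0485)&(P[:,2]<.055)],'flange')
r=cv2.minAreaRect((g[:,:2]*1000).astype(np.float32)); plan([r[0][0]/1000,r[0][1]/1000,.086])
E
```

```text
grip top 611 [ 536.8 -214.6] [13.9 39.9] 42.6 z [0.0925 0.0947 0.096 ]
pca long 132.92234715615857 [ 0.53632747 -0.21376254  0.09457099]
flange 525 [ 536.1 -213.9] [38.7 37.5] 45.2 z [0.0495 0.0509 0.0521]
t 7.8 pos [ 0.5378 -0.2123  0.251 ] yaw 42.29 tilt 0.02
turn 1 x [ 0.0002 -0.0001  0.    ]  shift 5 x [-0.0008 -0.0018  0.132 ]
```

Emit:
{"fn": "play_rows", "kwargs": {"steps": [{"translation":[-0.004,-0.008,0.06],"turn":[0,0,0],"claw":0},{"translation":[0,0,0.1],"turn":[0,0,-0.003],"claw":0},{"translation":[0,0,0.1],"turn":[0,0,0],"claw":0},{"translation":[0,0,0.1],"turn":[0,0,0],"claw":0},{"translation":[0,0,0.1],"turn":[0,0,0],"claw":0},{"translation":[0,0,0.08],"turn":[0,0,0],"claw":0},{"translation":[0,0,0.06],"turn":[0,0,0],"claw":0},{"translation":[0,0,0.04],"turn":[0,0,0],"claw":0},{"translation":[0,0,0.02],"turn":[0,0,0],"claw":0},{"translation":[0,0,0],"turn":[0,0,0],"claw":0},{"translation":[0,0,0],"turn":[0,0,0],"claw":0}]}}

```text
t: 8.72
eef_pos: [0.537, -0.2157, 0.0867]
ee_rot: [1.263, 2.876, -0.0]
force: [1.4, -0.7, 0.9]
gripper_width: 0.0853
gripper_force: 0.0
```

```bash
python3 - <<'E'
from h import *
plan([.5367,-.2143,.086],42.7)
E
```

```text
t 8.7167 pos [ 0.537  -0.2157  0.0867] yaw 42.58 tilt 0.05
turn 1 x [ 0.0002  0.0004 -0.001 ]  shift 1 x [0.005  0.0027 0.0028]
```

Emit:
{"fn": "play_rows", "kwargs": {"steps": [{"translation":[0.005,0.003,0.002],"turn":[0,0,0],"claw":0},{"translation":[0,0,0],"turn":[0,0,0],"claw":0.5},{"translation":[0,0,0],"turn":[0,0,0],"claw":1},{"translation":[0,0,0],"turn":[0,0,0],"claw":1},{"translation":[0,0,0],"turn":[0,0,0],"claw":1},{"translation":[0,0,0],"turn":[0,0,0],"claw":1},{"translation":[0,0,0],"turn":[0,0,0],"claw":1},{"translation":[0,0,0],"turn":[0,0,0],"claw":1},{"translation":[0,0,0],"turn":[0,0,0],"claw":1},{"translation":[0,0,0],"turn":[0,0,0],"claw":1},{"translation":[0,0,0],"turn":[0,0,0],"claw":1}], "squeeze": 70}}

```text
t: 9.63
eef_pos: [0.5364, -0.2145, 0.0858]
ee_rot: [1.264, 2.876, -0.0]
force: [-1.9, 0.3, 5.6]
gripper_width: 0.0139
gripper_force: 68.5
```

```bash
python3 - <<'E'
from h import *
plan([.5367,-.2143,.18],42.7)
E
```

```text
t 9.6333 pos [ 0.5364 -0.2145  0.0858] yaw 42.54 tilt 0.02
turn 1 x [ 0.      0.0002 -0.0013]  shift 3 x [-1.000e-04  5.000e-04 -1.256e-01]
```

Emit:
{"fn": "play_rows", "kwargs": {"steps": [{"translation":[0,0,-0.03],"turn":[0,0,0],"claw":1},{"translation":[0,0,-0.08],"turn":[0,0,0],"claw":1},{"translation":[0,0,-0.12],"turn":[0,0,0],"claw":1},{"translation":[0,0,-0.12],"turn":[0,0,0],"claw":1},{"translation":[0,0,-0.12],"turn":[0,0,0],"claw":1},{"translation":[0,0,-0.05],"turn":[0,0,0],"claw":1},{"translation":[0,0,0],"turn":[0,0,0],"claw":1},{"translation":[0,0,0],"turn":[0,0,-0.05],"claw":1},{"translation":[0,0,0],"turn":[0,0,-0.05],"claw":1},{"translation":[0,0,0],"turn":[0,0,0],"claw":1},{"translation":[0,0,0],"turn":[0,0,0],"claw":1}]}}

```text
t: 10.55
eef_pos: [0.5358, -0.214, 0.2137]
ee_rot: [-0.961, -2.989, -0.001]
force: [0.6, 1.0, -1.4]
gripper_width: 0.0134
gripper_force: 68.4
```

```bash
python3 - <<'E'
from h import *
plan([.5951,.0751,.21],54.6)
im,d,W=cloud('wrist'); save('held',im)
E
```

```text
t 10.55 pos [ 0.5358 -0.214   0.2137] yaw 54.37 tilt 0.13
turn 1 x [ 0.0001 -0.001  -0.002 ]  shift 7 x [0.0681 0.1543 0.0021]
```

View pics/held.png

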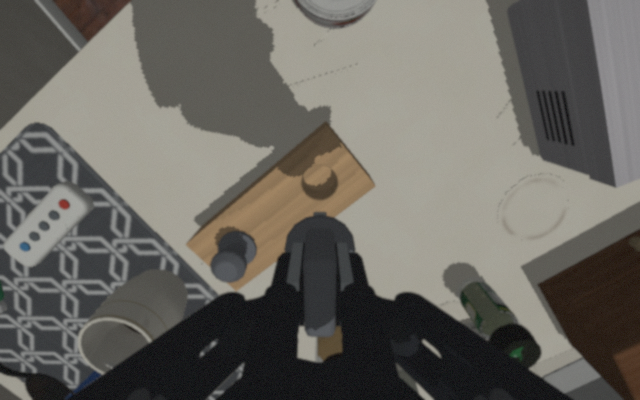

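The spindle is held upright between the fingers with its flange centred at about (320,240). The empty hole is at (320,182) and the knob is untouched at (232,255). I move over the socket.

Emit:
{"fn": "play_rows", "kwargs": {"steps": [{"translation":[0.035,0.07,0],"turn":[0,0,0],"claw":1},{"translation":[0.066,0.15,0],"turn":[0,0,0],"claw":1},{"translation":[0.066,0.15,0],"turn":[0,0,0],"claw":1},{"translation":[0.066,0.15,0],"turn":[0,0,0],"claw":1},{"translation":[0.066,0.15,0],"turn":[0,0,0],"claw":1},{"translation":[0.066,0.15,0],"turn":[0,0,0],"claw":1},{"translation":[0.066,0.15,0],"turn":[0,0,0],"claw":1},{"translation":[0.045,0.11,0],"turn":[0,0,0],"claw":1},{"translation":[0,0,0],"turn":[0,0,0],"claw":1},{"translation":[0,0,0],"turn":[0,0,0],"claw":1},{"translation":[0,0,0],"turn":[0,0,0],"claw":1}]}}

```text
t: 11.52
eef_pos: [0.5957, 0.0744, 0.2148]
ee_rot: [-0.958, -2.991, 0.001]
force: [-0.1, -0.5, -1.4]
gripper_width: 0.0137
gripper_force: 68.6
```

```bash
python3 - <<'E'
from h import *
s=telemetry.observe(); R=Ro.from_rotvec(s['ee_rot']).as_matrix()
im,d,W=cloud('wrist'); L=(W-s['eef_pos'])@R
P=L[~np.isnan(L[...,0])]
F=P[(abs(P[:,2]-.035)<.004)&(np.hypot(P[:,0],P[:,1])<.03)&(P[:,0]>.0)]
print('flange tool-frame',len(F),np.percentile(F,[1,50,99],axis=0).round(4))
a=np.hypot; # outer rim fit
e=[]
for t in np.radians(np.arange(-60,61,8)):
    k=F[abs(np.arctan2(F[:,1],F[:,0])-t)<.07]
    if len(k)>3: q=k[np.argsort(np.hypot(k[:,0],k[:,1]))[-3:]].mean(0); e.append(q[:2])
e=np.array(e); from scipy.optimize import least_squares
print(least_squares(lambda p:np.hypot(e[:,0]-p[0],e[:,1]-p[1])-.02,[0,0]).x)
plan([.5951,.0751,.18],54.6)
E
```

```text
flange tool-frame 1145 [[ 0.0003 -0.0182  0.0336]
 [ 0.0118  0.0007  0.0352]
 [ 0.019   0.019   0.0388]]
[-0.00084815  0.00037938]
t 11.5667 pos [0.5958 0.0738 0.215 ] yaw 54.43 tilt 0.04
turn 1 x [-0.0002 -0.0002 -0.0014]  shift 1 x [0.0051 0.0026 0.1398]
```

Emit:
{"fn": "play_rows", "kwargs": {"steps": [{"translation":[0.007,0.002,0.05],"turn":[0,0,-0.0015],"claw":1},{"translation":[0,0,0.08],"turn":[0,0,0],"claw":1},{"translation":[0,0,0.06],"turn":[0,0,0],"claw":1},{"translation":[0,0,0],"turn":[0,0,0],"claw":1},{"translation":[0,0,0],"turn":[0,0,0],"claw":1},{"translation":[0,0,0],"turn":[0,0,0],"claw":1}]}}

```text
t: 12.07
eef_pos: [0.5952, 0.0752, 0.169]
ee_rot: [0.954, 2.992, 0.0]
force: [0.2, -0.4, -1.4]
gripper_width: 0.0137
gripper_force: 68.6
```

```bash
python3 - <<'E'
from h import *
plan([.5947,.0754,.156],54.6); print(telemetry.observe()['force'])
E
```

```text
t 12.0667 pos [0.5952 0.0752 0.169 ] yaw 54.64 tilt 0.06
turn 1 x [0.0003 0.0004 0.0003]  shift 1 x [ 0.0022 -0.0004  0.052 ]
[ 0.189491   -0.37028015 -1.36950358]
```

Emit:
{"fn": "play_rows", "kwargs": {"steps": [{"translation":[0.001,0,0.016],"turn":[0,0,0],"claw":1},{"translation":[0,0,0.016],"turn":[0,0,0],"claw":1},{"translation":[0,0,0.016],"turn":[0,0,0],"claw":1},{"translation":[0,0,0.012],"turn":[0,0,0],"claw":1},{"translation":[0,0,0.008],"turn":[0,0,0],"claw":1},{"translation":[0,0,0],"turn":[0,0,0],"claw":1}]}}

```text
t: 12.57
eef_pos: [0.5947, 0.0762, 0.1508]
ee_rot: [0.952, 2.994, 0.0]
force: [0.1, -0.2, 3.3]
gripper_width: 0.0137
gripper_force: 69.4
```

It is meshed: the flange is at 10 mm, below the 15 mm unmeshed height, with only the ejector force. I push it home.

Emit:
{"fn": "play_rows", "kwargs": {"steps": [{"translation":[0,0,0.012],"turn":[0,0,0],"claw":1},{"translation":[0,0,0.012],"turn":[0,0,0],"claw":1},{"translation":[0,0,0.01],"turn":[0,0,0],"claw":1},{"translation":[0,0,0.006],"turn":[0,0,0],"claw":1},{"translation":[0,0,0],"turn":[0,0,0],"claw":1},{"translation":[0,0,0],"turn":[0,0,0],"claw":1}]}}

```text
t: 13.07
eef_pos: [0.5948, 0.0761, 0.1411]
ee_rot: [0.952, 2.993, 0.0]
force: [-0.9, -0.9, 4.4]
gripper_width: 0.0135
gripper_force: 69.9
```

Emit:
{"fn": "play_rows", "kwargs": {"steps": [{"translation":[0,0,0.004],"turn":[0,0,0],"claw":1},{"translation":[0,0,0.004],"turn":[0,0,0],"claw":1},{"translation":[0,0,0],"turn":[0,0,0],"claw":1},{"translation":[0,0,0],"turn":[0,0,0],"claw":1}]}}

```text
t: 13.4
eef_pos: [0.595, 0.0761, 0.1406]
ee_rot: [0.951, 2.992, 0.0]
force: [-4.5, -2.1, 15.3]
gripper_width: 0.0138
gripper_force: 72.1
```

```bash
python3 - <<'E'
from h import *
s=telemetry.observe(); R=Ro.from_rotvec(s['ee_rot']).as_matrix(); print(s['force'])
im,d,W=cloud('wrist'); L=(W-s['eef_pos'])@R
F=W[(L[...,0]>.009)&(L[...,0]<.018)&(abs(L[...,1])<.008)]; print('flange z',np.nanpercentile(F[:,2],[10,50,90]))
im,d,W=cloud('scene')
for o in ['pedal','disc_shaft']:
    for r in spotter.regions_of('scene',o)[:1]: print(o,np.nanpercentile(W[r['mask']],[5,50,95],axis=0).round(3))
save('end',cv2.resize(im[130:290,180:400],None,fx=3.5,fy=3.5))
E
```

```text
[-4.52437918 -2.06971216 15.32330211]
flange z [0.13552574 0.19357781 0.20122915]
pedal [[ 0.755 -0.169  0.008]
 [ 0.761 -0.159  0.062]
 [ 0.782 -0.138  0.105]]
disc_shaft [[ 0.527 -0.342  0.048]
 [ 0.538 -0.332  0.065]
 [ 0.554 -0.315  0.091]]
```

View pics/end.png

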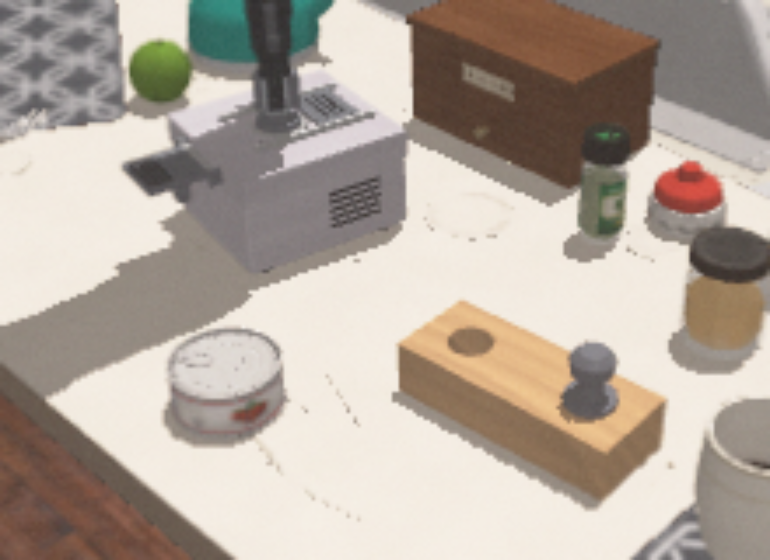

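The pedal is up at (170,170), the knob is in its hole at (593,375), and the spindle is seated at (275,115). I hand the job in.

```bash
python3 -c "
from h import *
print(job_done())"
```

```text
the job is handed in; nothing more can be done
None
```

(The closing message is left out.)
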